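# Charge the grinding jar through the stop-plunger hopper

## Robot

A 6-joint arm with a two-finger parallel gripper is mounted at the origin on a cart in front of the work surface, level with it; the furniture and walls round the work are solid. World frame = base frame: x ahead of the robot, y to its left, z up, the work surface at z = 0. Lengths are in m, angles in rad, forces in N, time in s.
With the tool pointing down it reaches from about 0.3 to 1 m from the base axis. Payload 5.1 kg.
Tool frame: the origin (TCP) lies midway between the tips of the shut fingers; the grasp point (between the pads) lies 19 mm behind it; z points along the fingers, y is the line along which they close (so a half turn about z gives the same grasp; the last joint's range is limited). The gripper opens to 95 mm and grips with 3 to 60 N. Pads are 20 mm wide; open, the fingers measure 119 mm over their backs; the gripper's body (75 mm by 180 mm) begins 59 mm behind the grasp point.
Start: joints at [1.054, 0.124, 1.65, -0, 1.367, -0.083], TCP at [0.273, 0.59, 0.215] pointing down, gripper open.
Joint ranges: [-2.61, 2.61], [-1.02, 2.33], [0.03, 2.71], [-1.35, 4.49], [0.32, 2.68], [-2.91, 2.91]. Speed limits (rad/s): [2.57, 2.57, 3.14, 3.14, 3.14, 3.14].

## Interface

Orientations are given as a unit quaternion [w, x, y, z].
In Python, from bench import arm, imaging gives the robot as it stands. The module is installed in compiled form; this text tells all that it offers.
- The arm moves only by the shell command python3 -m jog 'ROWS' [OPENING] [FORCE]. ROWS is JSON, a list of rows, each an object with "xyz": the shift along the tool's x, y, z in m, a list of three; "rot": the turn, a rotation vector about the tool's x, y, z in degrees, a list of three. A call has 1 to 20 rows; each row shifts and turns the commanded pose from where the row before left it, along the tool's axes as they then stand; what a row does not reach is not made up. A row lasts 1/8 s, in which the tool goes at most 62.5 mm and 10.7 degrees, less where a joint would pass 70% of its speed; a pose out of reach is approached as far as the arm can. A call with a gripper value outside its range is refused whole. OPENING is the closure, from 0 (fully open) to 1 (shut), set as the call begins (- or left out, the last holds). The fingers move at their own pace and stop on an object; FORCE is the grip in N (left out, the last holds). Time passes only in rows, so rows that do not move let the fingers close. It gives the time, the measured TCP pose, the force, the opening and the grip force at its end, in the units of the state.
- arm.sense(): the state, without advancing time (a new reading comes with each control period).
- imaging.camera(name): name is "scene" or "top"; returns a dict with "frame" (400x640x3 uint8, red, green, blue), "K" (3x3 intrinsics, pixels), "T" (4x4, takes a point from camera to world coordinates). Camera axes: x right, y down, z forward; pixel columns grow to the right and rows downward; lengths in m; the calibration is good to about 2 mm. A picture is of the moment at which its call begins. There is no depth.
- arm.sign_off(): hands the job in; it is judged then, once.
The state is a dict: "t": time; "q": joint angles; "qd": joint speeds; "effort": joint torques, N m; "tcp_pos": TCP position; "ee_rot": TCP orientation; "ft_force": force on the tool from outside, world axes, zero at the start; "moment": the same for the moment, N m; "grip_width": finger opening in m; "gripper_force": force on a finger pad.
Only numpy, scipy, OpenCV 4.12 (cv2) and the standard library are available. Lean on these libraries where they do the work, as an engineer would, in place of code of your own. Each camera call takes 0.05 s, during which the arm holds its last target. There are 200 camera calls.

## Task

Load the grinding jar for the mill: with the scoop, tip at least four of the five ceramic grinding balls from the tray into the top of the charging hopper while its spring plunger is still seated, so that the charge waits behind the pin, then set the scoop down, in the tray or on the bench. Next pull the plunger's knob fully up, so that the pin is clear of its seat hole and the balls run down into the jar, and finish while still holding it up there, with at least four balls in the jar. Do not touch the balls with the fingers, and leave the jar in its place and the other things on the bench alone.

Things in the scene. Friction and masses are not known exactly. Their poses are not given: they have to be found in the camera images.
- tray: Open steel tray fixed on the bench, 206 x 85 mm, long along its own x; origin on its underside. Inner floor flat, 3 mm above the bench, 80 mm wide, from the near wall at x = -110 mm to x = +50 mm; there a ramp rises at 25 degrees to the far wall (inner face at x = 90 mm, 47 mm high). Other walls are 38 mm high.
- scoop: Loose aluminium scoop (140 g) standing on the tray floor behind the balls, aligned with the tray. Origin at the centre of the pan's underside, x forward to the open lip, z up. Pan 66 mm long, 70 mm wide (74 over the flared toes at the lip), floor 2 mm thick, side walls 14 to 26 mm high, back wall 28 mm. A black handle bar, 16 mm wide (y) and 18 mm thick, rises backwards at 45 degrees to x = -101, z = +93 mm.
- scoop_grip (a point): Centre of the scoop's black handle bar, at x = -77, z = +69 mm in the scoop's frame; grip it across its 16 mm width (along the scoop's y).
- scoop_lip (a point): Middle of the pan's open front lip, underside, 33 mm ahead of the scoop's origin.
- scoop_pan (a point): Middle of the scoop's pan, 12 mm above its underside.
- hopper: Steel charging hopper on a fixed stand; origin on the bench. y points down the chute (at yaw 0 to the robot's left), x across. The hopper, open at the top, spans y = -115 to 0 mm, 100 mm wide inside, rim at z = 198 mm; its floor slopes 22 degrees into a 44 mm wide chute that ends at y = 95, z = 75 mm over the jar. The spring plunger stands upright on a bridge over the chute at y = 60 mm.
- hopper_mouth (a point): Centre of the hopper's open mouth (100 mm across x, 112 mm along y), at x = 0, y = -57.5, z = 195 mm in the hopper's frame.
- stop_plunger (a joint): Lift of the spring plunger (m): 0 = seated, its pin (12 mm thick) crosses the chute with its nose in the seat hole in the chute floor and stops the balls; 0.028 = pulled straight up to its stop. The spring pulls it back down: about 5 N when seated, 11 N at the stop; let go, it shuts at once.
- plunger_knob (a point): Middle of the plunger's round black pull knob (26 mm diameter, 27 mm tall, upright axis), 173 mm above the bench when seated; moves up with the plunger. Nothing stands beside it across the chute (hopper x); along the chute the hopper wall is 60 mm away and 25 mm higher.
- jar: Loose open steel grinding jar (700 g), 84 mm outside and 76 mm inside diameter, 55 mm tall, floor 6 mm, standing between three locating pins under the chute's end; origin at the centre of its underside.
- charge_space (a point): Middle of the space inside hopper and upper chute where the balls wait behind the seated pin, at x = 0, y = -20, z = 130 mm in the hopper's frame.
- jar_inside (a point): Middle of the jar's inside, 28 mm above its underside.
- jar_place (a point): Centre of the jar's place on the hopper's base plate (10 mm above the bench), at y = +133 mm in the hopper's frame.
- ball_0: One of five equal white ceramic grinding balls, slippery, 20 mm diameter, 25 g, on the tray floor between scoop and ramp; origin at its centre.
- ball_1: One of five equal white ceramic grinding balls, slippery, 20 mm diameter, 25 g, on the tray floor between scoop and ramp; origin at its centre.
- ball_2: One of five equal white ceramic grinding balls, slippery, 20 mm diameter, 25 g, on the tray floor between scoop and ramp; origin at its centre.
- ball_3: One of five equal white ceramic grinding balls, slippery, 20 mm diameter, 25 g, on the tray floor between scoop and ramp; origin at its centre.
- ball_4: One of five equal white ceramic grinding balls, slippery, 20 mm diameter, 25 g, on the tray floor between scoop and ramp; origin at its centre.
- reagent: Bystander: laboratory bottle with blue screw cap, 56 mm diameter, 104 mm tall, origin at its underside.
- tube_a: Bystander: 50 ml tube standing on its skirt, 33 mm diameter, 114 mm tall, origin at its underside.
- timer_1: Bystander: digital bench timer, 66 x 66 x 21 mm, lying flat, origin at its underside.
Things that resemble listed ones, but are neither listed nor needed, are in the scene too. What is shaped like the jar but orange or yellow is not meant.

How it is judged:
On the way, in this order (a step that is already met when the one before it is completed fails the run):
1. the scoop, with at least one ball in it, is lifted out of the tray (height (world z) of scoop above 0.06 m and distance between any of ball_0, ball_1, ball_2, ball_3, ball_4 and scoop_pan below 0.046 m), for 0.2 s.
2. at least four balls lie in the hopper behind the seated plunger (value of joint stop_plunger below 0.004 m and (((distance between ball_0 and charge_space below 0.1 m and height (world z) of ball_0 below 0.185 m) and (distance between ball_1 and charge_space below 0.1 m and height (world z) of ball_1 below 0.185 m) and (distance between ball_2 and charge_space below 0.1 m and height (world z) of ball_2 below 0.185 m) and (distance between ball_3 and charge_space below 0.1 m and height (world z) of ball_3 below 0.185 m)) or ((distance between ball_0 and charge_space below 0.1 m and height (world z) of ball_0 below 0.185 m) and (distance between ball_1 and charge_space below 0.1 m and height (world z) of ball_1 below 0.185 m) and (distance between ball_2 and charge_space below 0.1 m and height (world z) of ball_2 below 0.185 m) and (distance between ball_4 and charge_space below 0.1 m and height (world z) of ball_4 below 0.185 m)) or ((distance between ball_0 and charge_space below 0.1 m and height (world z) of ball_0 below 0.185 m) and (distance between ball_1 and charge_space below 0.1 m and height (world z) of ball_1 below 0.185 m) and (distance between ball_3 and charge_space below 0.1 m and height (world z) of ball_3 below 0.185 m) and (distance between ball_4 and charge_space below 0.1 m and height (world z) of ball_4 below 0.185 m)) or ((distance between ball_0 and charge_space below 0.1 m and height (world z) of ball_0 below 0.185 m) and (distance between ball_2 and charge_space below 0.1 m and height (world z) of ball_2 below 0.185 m) and (distance between ball_3 and charge_space below 0.1 m and height (world z) of ball_3 below 0.185 m) and (distance between ball_4 and charge_space below 0.1 m and height (world z) of ball_4 below 0.185 m)) or ((distance between ball_1 and charge_space below 0.1 m and height (world z) of ball_1 below 0.185 m) and (distance between ball_2 and charge_space below 0.1 m and height (world z) of ball_2 below 0.185 m) and (distance between ball_3 and charge_space below 0.1 m and height (world z) of ball_3 below 0.185 m) and (distance between ball_4 and charge_space below 0.1 m and height (world z) of ball_4 below 0.185 m)))), for 0.3 s.
At the end, for the whole second after the job is handed in: The fingers hold the plunger up at its stop (lift over 25 of 28 mm, the fingers bearing on it with over 3 N), at least four balls lie inside the jar, the jar stands upright within 12 mm of its place, and the scoop lies still and untouched, lower than 60 mm, in the tray or on the bench (value of joint stop_plunger above 0.025 m and contact force between the fingers and hopper above 3 N and (distance between each of ball_0, ball_1, ball_2, ball_3 and jar_inside below 0.04 m or distance between each of ball_0, ball_1, ball_2, ball_4 and jar_inside below 0.04 m or distance between each of ball_0, ball_1, ball_3, ball_4 and jar_inside below 0.04 m or distance between each of ball_0, ball_2, ball_3, ball_4 and jar_inside below 0.04 m or distance between each of ball_1, ball_2, ball_3, ball_4 and jar_inside below 0.04 m) and horizontal distance between jar and jar_place below 0.012 m and angle between jar's own z axis and vertical below 0.1 rad and height (world z) of scoop below 0.06 m and linear speed of scoop below 0.05 m/s and contact force between the arm and scoop below 0.5 N); the arm keeps its last pose, push and grip.
It fails at once if a ball is touched by the fingers (contact force between the fingers and ball_0 above 0.5 N or contact force between the fingers and ball_1 above 0.5 N or contact force between the fingers and ball_2 above 0.5 N or contact force between the fingers and ball_3 above 0.5 N or contact force between the fingers and ball_4 above 0.5 N).
It fails at once if the jar is shifted from its place or tipped (not (horizontal distance between jar and jar_place below 0.02 m and angle between jar's own z axis and vertical below 0.25 rad)).
It fails at once if a bystander (bottle, tube or timer) is shifted by more than 30 mm (distance of any of reagent, tube_a, timer_1 from where it was at the start of the episode above 0.03 m).
It also fails if it takes over 67 s, if anything falls off the work surface, if the arm or the gripper's body presses on something with over 40 N, if the wrist force passes 120 N, or if a joint passes its speed limit or range.

## Working session

There is one attempt and no reset: what is moved stays moved. The work goes in short steps, Python scripts to look and compute and a shell command to move; the robot and the scene stay as the last step left them, time stands still between calls to the robot, and variables do not carry over. Pictures are saved under pics/ and viewed, at most 10 in all, crops included, and the job is handed in when it is done.

```bash
mkdir -p pics
python3 - <<'E'
from bench import arm, imaging
import cv2,pickle
s=arm.sense();print({k:s[k] for k in('t','tcp_pos','ee_rot','grip_width','ft_force')})
for n in('scene','top'):
    c=imaging.camera(n);pickle.dump(c,open(f'pics/{n}0.pkl','wb'))
    cv2.imwrite(f'pics/{n}0.png',cv2.resize(c['frame'][:,:,::-1],(800,500),interpolation=cv2.INTER_CUBIC));print(n,c['K'].tolist(),c['T'].round(3).tolist())
E
```

```text
{'t': 0.0, 'tcp_pos': array([0.27288478, 0.58925136, 0.21340133]), 'ee_rot': array([-3.15001666e-04,  2.15180330e-01,  9.76573784e-01, -9.84985952e-04]), 'grip_width': 0.09476216105317067, 'ft_force': array([ 0.4095692 , -0.38822438,  0.11782683])}
scene [[395.20555605966734, 0.0, 316.6183671361946], [0.0, 395.20555605966734, 200.46600268202312], [0.0, 0.0, 1.0]] [[0.62, -0.389, 0.681, -0.056], [-0.784, -0.282, 0.553, -0.592], [-0.023, -0.877, -0.48, 0.608], [0.0, 0.0, 0.0, 1.0]]
top [[414.4195822347106, 0.0, 319.8773633077076], [0.0, 414.4195822347106, 199.2626355677306], [0.0, 0.0, 1.0]] [[-0.002, -0.99, 0.144, 0.42], [-1.0, 0.001, -0.01, -0.076], [0.01, -0.144, -0.989, 1.378], [0.0, 0.0, 0.0, 1.0]]
```

View pics/top0.png

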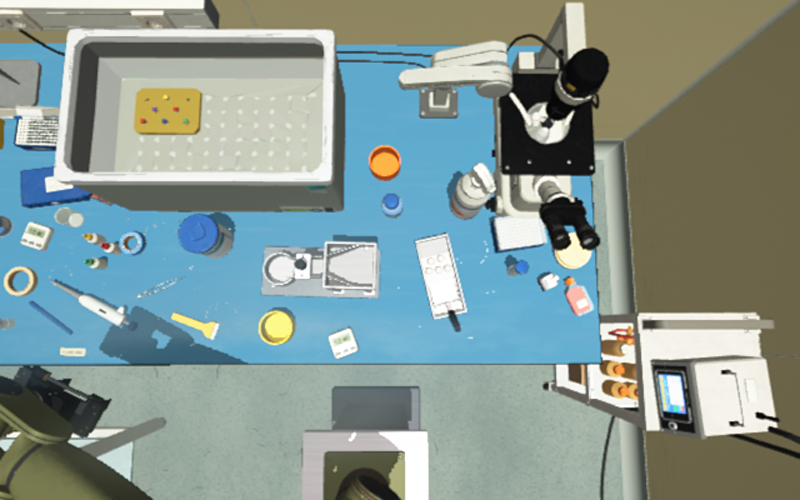

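View pics/scene0.png

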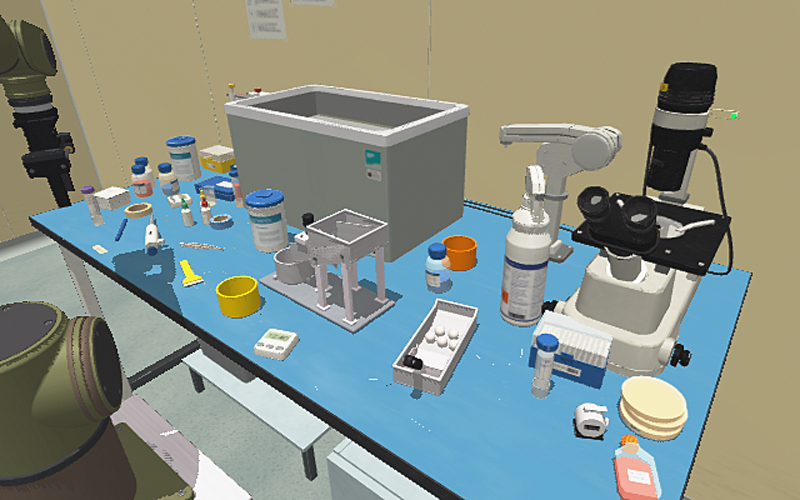

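The top view shows the hopper at (320,268), with its chute towards -u (robot's left). The jar is at (282,268), and the tray at (440,277) has its handle end towards the robot and the balls at about (438,265). I'll enlarge both areas.

Run:
```python
import cv2,pickle,numpy as np
for n,(x0,y0,x1,y1,k) in {'top':(205,180,385,270,4.4),'scene':(205,160,390,320,3.7)}.items():
    f=pickle.load(open(f'pics/{n}0.pkl','rb'))['frame'][y0:y1,x0:x1,::-1]
    im=cv2.resize(f,None,fx=k,fy=k,interpolation=cv2.INTER_CUBIC)
    for u in range(x0,x1,10): 
        X=int((u+.5-x0)*k); cv2.line(im,(X,0),(X,6 if u%20 else 12),(0,0,255),1)
        if u%20==0: cv2.putText(im,str(u),(X+2,12),0,.4,(0,0,255))
    for v in range(y0,y1,10):
        Y=int((v+.5-y0)*k); cv2.line(im,(0,Y),(8,Y),(0,0,255),1); cv2.putText(im,str(v),(10,Y+4),0,.4,(0,0,255))
    cv2.imwrite(f'pics/{n}0c.png',im)
```

```text
(no output)
```

View pics/top0c.png

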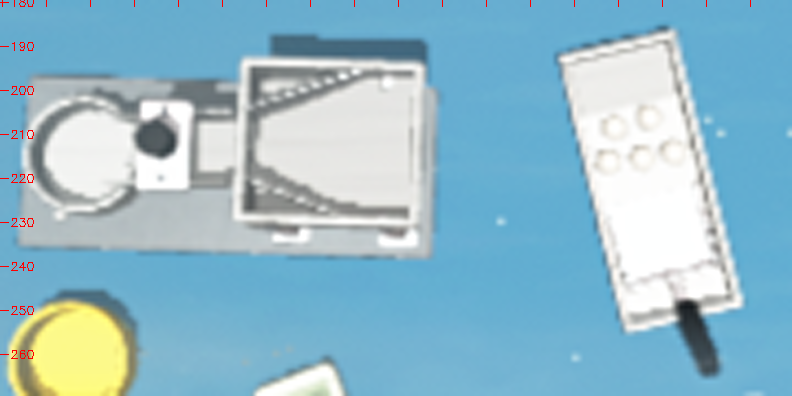

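View pics/scene0c.png

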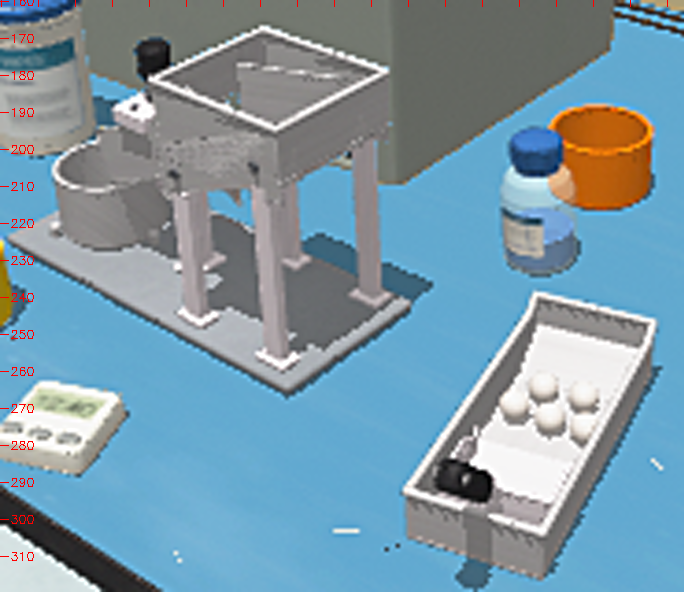

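The crop shows:
- **Tray rim corners:** (560,55), (675,30), (741,303) and (628,330)
- **Handle end:** (710,372)
- **Hopper rim:** (243,62), (425,62), (416,226) and (236,220)
- **Knob:** (157,138)
- **Jar centre:** about (85,155)

```bash
cat > h.py <<'E'
import pickle,numpy as np
from scipy.spatial.transform import Rotation as R
def ray(c,u,v,z):
    d=c['T'][:3,:3]@np.linalg.solve(c['K'],[u,v,1.]);o=c['T'][:3,3];return o+d*(z-o[2])/d[2]
def proj(c,p):
    q=np.linalg.inv(c['T'])@np.r_[p,1];q=c['K']@q[:3];return q[:2]/q[2]
E
python3 - <<'E'
from h import *
c=pickle.load(open('pics/top0.pkl','rb'));s=pickle.load(open('pics/scene0.pkl','rb'))
P=lambda X,Y,z:ray(c,X/4.4+204.5,Y/4.4+179.5,z)
S=lambda X,Y,z:ray(s,X/3.7+204.5,Y/3.7+159.5,z)
for n,a in dict(tFL=(560,55,.047),tFR=(675,30,.047),tNR=(741,303,.038),tNL=(628,330,.038),handle_end=(710,372,.096),b0=(613,126,.013),b1=(650,117,.013),b2=(607,161,.013),b3=(641,157,.013),b4=(673,152,.013),h1=(243,62,.198),h2=(425,62,.198),h3=(416,226,.198),h4=(236,220,.198),knob=(157,138,.187),jar=(85,155,.065),base1=(30,76,.01),base2=(437,95,.01),base3=(430,258,.01),base4=(18,243,.01)).items(): print('top',n,P(*a).round(3))
for n,a in dict(tFL=(537,293,.047),tFR=(655,320,.047),tNR=(543,534,.038),tNL=(405,492,.038),handle=(465,480,.09),h1=(150,80,.198),h2=(264,27,.198),h3=(388,70,.198),h4=(275,128,.198),knob=(152,44,.187)).items(): print('scene',n,S(*a).round(3))
E
```

```text
top tFL [ 0.638 -0.129  0.047]
top tFR [ 0.657 -0.214  0.047]
top tNR [ 0.456 -0.26   0.038]
top tNL [ 0.437 -0.177  0.038]
top handle_end [ 0.407 -0.23   0.096]
top b0 [ 0.59  -0.17   0.013]
top b1 [ 0.596 -0.198  0.013]
top b2 [ 0.563 -0.165  0.013]
top b3 [ 0.566 -0.19   0.013]
top b4 [ 0.57  -0.215  0.013]
top h1 [0.609 0.085 0.198]
top h2 [ 0.609 -0.034  0.198]
top h3 [ 0.502 -0.029  0.198]
top h4 [0.506 0.087 0.198]
top knob [0.56  0.142 0.187]
top jar [0.562 0.216 0.065]
top base1 [0.628 0.271 0.01 ]
top base2 [ 0.614 -0.037  0.01 ]
top base3 [ 0.491 -0.032  0.01 ]
top base4 [0.502 0.276 0.01 ]
scene tFL [ 0.632 -0.136  0.047]
scene tFR [ 0.652 -0.216  0.047]
scene tNR [ 0.452 -0.263  0.038]
scene tNL [ 0.433 -0.182  0.038]
scene handle [ 0.414 -0.238  0.09 ]
scene h1 [0.501 0.08  0.198]
scene h2 [0.606 0.078 0.198]
scene h3 [ 0.603 -0.037  0.198]
scene h4 [ 0.5   -0.032  0.198]
scene knob [0.557 0.14  0.187]
```

```bash
cat >> h.py <<'E'
O=np.array([.5546,-.195,0]);yaw=np.radians(13.05)
Rt=R.from_euler('z',yaw).as_matrix()
E
python3 - <<'E'
from h import *
c=pickle.load(open('pics/top0.pkl','rb'));s=pickle.load(open('pics/scene0.pkl','rb'))
P=lambda X,Y,z:(Rt.T@(ray(c,X/4.4+204.5,Y/4.4+179.5,z)-O)*1e3).round(0)
S=lambda X,Y,z:(Rt.T@(ray(s,X/3.7+204.5,Y/3.7+159.5,z)-O)*1e3).round(0)
print('backwall',P(645,283,.031),P(715,268,.031),'near rim inner',P(632,318,.038),P(735,293,.038))
print('edge?',P(608,205,.005),P(690,190,.005))
for a in[(613,126,.013),(650,117,.013),(607,161,.013),(641,157,.013),(673,152,.013)]:print(P(*a))
# predict pixel of features for scoop x0
for x0 in(-.06,-.05,-.04):
  for n,p in dict(end_hi=(-.0946,0,.0994),end_lo=(-.1074,0,.0866),root=(-.04,0,.032),back=(-.033,.03,.028),lip=(.033,.035,.002)).items():
    w=Rt@(np.array(p)+[x0,0,.003])+O
    a=proj(c,w);b=proj(s,w);print(x0,n,((a-[204.5,179.5])*4.4).round(),((b-[204.5,159.5])*3.7).round())
E
```

```text
backwall [-80.  23.  31.] [-82. -30.  31.] near rim inner [-103.   39.   38.] [-103.  -39.   38.]
edge? [-17.  34.   5.] [-20. -29.   5.]
[40. 17. 13.]
[ 40. -12.  13.]
[15. 27. 13.]
[12.  2. 13.]
[ 10. -23.  13.]
-0.06 end_hi [712. 376.] [440. 465.]
-0.06 end_lo [714. 394.] [430. 500.]
-0.06 root [682. 302.] [482. 498.]
-0.06 back [640. 302.] [439. 482.]
-0.06 lip [610. 218.] [476. 446.]
-0.05 end_hi [708. 362.] [448. 454.]
-0.05 end_lo [710. 380.] [438. 488.]
-0.05 root [679. 288.] [488. 487.]
-0.05 back [637. 288.] [446. 471.]
-0.05 lip [607. 206.] [482. 437.]
-0.04 end_hi [705. 348.] [456. 442.]
-0.04 end_lo [707. 366.] [446. 476.]
-0.04 root [676. 275.] [495. 477.]
-0.04 back [633. 275.] [453. 461.]
-0.04 lip [604. 193.] [488. 427.]
```

The scoop's origin comes out at tray x ≈ -47 mm and y ≈ 0, and the corners, lip and back wall agree. I'll turn and lift first, then go over.

```bash
cat >> h.py <<'E'
from bench import arm
def pose():
    s=arm.sense();q=s['ee_rot'];return s,np.array(s['tcp_pos']),R.from_quat([q[1],q[2],q[3],q[0]])
def axes(az,tilt): # tool x forward along azimuth az (deg), tilted forward (deg)
    return R.from_euler('z',az,degrees=True)*R.from_euler('x',180,degrees=True)*R.from_euler('y',tilt,degrees=True)
def rep(p,Rg):
    s,p0,R0=pose();rv=np.degrees((R0.inv()*Rg).as_rotvec())
    print('t',s['t'],'q',np.round(s['q'],2),'p',p0.round(4),'F',np.round(s['ft_force'],1),'w',round(s['grip_width'],4),round(s['gripper_force'],1))
    print('rot',rv.round(2),'shift now',R0.inv().apply(p-p0).round(4),'shift after rot',Rg.inv().apply(p-p0).round(4))
E
python3 -c "
from h import *
print(axes(13,35).as_matrix().round(2));rep(np.array([.389,-.233,.138]),axes(13,0))"
python3 -m jog '[{"xyz":[0,0,-0.01],"rot":[0,0,10.14]},{"xyz":[0,0,-0.01],"rot":[0,0,10.14]},{"xyz":[0,0,-0.01],"rot":[0,0,10.14]},{"xyz":[0,0,-0.01],"rot":[0,0,10.14]},{"xyz":[0,0,-0.01],"rot":[0,0,10.14]},{"xyz":[0,0,-0.01],"rot":[0,0,10.14]},{"xyz":[0,0,-0.01],"rot":[0,0,10.14]},{"xyz":[0,0,-0.01],"rot":[0,0,10.14]},{"xyz":[0,0,-0.01],"rot":[0,0,10.14]},{"xyz":[0,0,-0.01],"rot":[0,0,10.14]},{"xyz":[0,0,-0.01],"rot":[0,0,10.14]},{"xyz":[0,0,-0.01],"rot":[0,0,10.14]},{"xyz":[0,0,-0.01],"rot":[0,0,10.14]},{"xyz":[0,0,-0.01],"rot":[0,0,10.14]}]' 0.4
python3 -c "
from h import *
rep(np.array([.389,-.233,.138]),axes(13.05,0));rep(np.array([.389,-.233,.138]),axes(13.05,35))"
```

```text
[[ 0.8   0.22  0.56]
 [ 0.18 -0.97  0.13]
 [ 0.57  0.   -0.82]]
t 0.1 q [ 1.05  0.12  1.65 -0.    1.37 -0.08] p [0.2729 0.5893 0.2135] F [-0.1  0.5 -0.9] w 0.095 0.0
rot [-5.0000e-02  1.3000e-01  1.4215e+02] shift now [-0.4509 -0.6972  0.0768] shift after rot [-0.0719  0.8273  0.0755]
t: 1.85
tcp_pos: [0.2731, 0.5896, 0.3542]
ee_rot: [0.001, 0.994, 0.112, -0.0]
ft_force: [0.1, 0.6, 0.0]
grip_width: 0.0574
gripper_force: 0.0
t 1.85 q [1.05 0.08 1.47 0.   1.6  2.4 ] p [0.2731 0.5896 0.3542] F [0.1 0.6 0. ] w 0.0574 0.0
rot [ 0.06  0.05 -0.2 ] shift now [-0.0698  0.8275  0.217 ] shift after rot [-0.0728  0.8275  0.2162]
t 1.85 q [1.05 0.08 1.47 0.   1.6  2.4 ] p [0.2731 0.5896 0.3542] F [0.1 0.6 0. ] w 0.0574 0.0
rot [ 0.11 35.05 -0.18] shift now [-0.0698  0.8275  0.217 ] shift after rot [-0.1836  0.8275  0.1353]
```

```bash
python3 -m jog '[{"xyz":[-0.0047,0.0552,0]},{"xyz":[-0.0047,0.0552,0]},{"xyz":[-0.0047,0.0552,0]},{"xyz":[-0.0047,0.0552,0]},{"xyz":[-0.0047,0.0552,0]},{"xyz":[-0.0047,0.0552,0]},{"xyz":[-0.0047,0.0552,0]},{"xyz":[-0.0047,0.0552,0]},{"xyz":[-0.0047,0.0552,0]},{"xyz":[-0.0047,0.0552,0]},{"xyz":[-0.0047,0.0552,0]},{"xyz":[-0.0047,0.0552,0]},{"xyz":[-0.0047,0.0552,0]},{"xyz":[-0.0047,0.0552,0]},{"xyz":[-0.0047,0.0552,0]},{"rot":[0,8.75,0]},{"rot":[0,8.75,0]},{"rot":[0,8.75,0]},{"rot":[0,8.75,0]}]'
python3 -c "
from h import *
rep(np.array([.389,-.233,.138]),axes(13.05,35));rep(np.array([.4444,-.2205,.0564]),axes(13.05,35))"
```

```text
t 1.85 q [1.05 0.08 1.47 0.   1.6  2.4 ] p [0.2731 0.5896 0.3542] F [0.1 0.6 0. ] w 0.0574 0.0
rot [ 0.11 35.05 -0.18] shift now [-0.0698  0.8275  0.217 ] shift after rot [-0.1836  0.8275  0.1353]
t 1.85 q [1.05 0.08 1.47 0.   1.6  2.4 ] p [0.2731 0.5896 0.3542] F [0.1 0.6 0. ] w 0.0574 0.0
rot [ 0.11 35.05 -0.18] shift now [-0.0129  0.8276  0.2986] shift after rot [-0.1839  0.8278  0.2347]invalid input at $[0]: expected keys xyz, rot
```

```bash
python3 -m jog '[{"xyz":[-0.0047,0.0552,0],"rot":[0,0,0]},{"xyz":[-0.0047,0.0552,0],"rot":[0,0,0]},{"xyz":[-0.0047,0.0552,0],"rot":[0,0,0]},{"xyz":[-0.0047,0.0552,0],"rot":[0,0,0]},{"xyz":[-0.0047,0.0552,0],"rot":[0,0,0]},{"xyz":[-0.0047,0.0552,0],"rot":[0,0,0]},{"xyz":[-0.0047,0.0552,0],"rot":[0,0,0]},{"xyz":[-0.0047,0.0552,0],"rot":[0,0,0]},{"xyz":[-0.0047,0.0552,0],"rot":[0,0,0]},{"xyz":[-0.0047,0.0552,0],"rot":[0,0,0]},{"xyz":[-0.0047,0.0552,0],"rot":[0,0,0]},{"xyz":[-0.0047,0.0552,0],"rot":[0,0,0]},{"xyz":[-0.0047,0.0552,0],"rot":[0,0,0]},{"xyz":[-0.0047,0.0552,0],"rot":[0,0,0]},{"xyz":[-0.0047,0.0552,0],"rot":[0,0,0]},{"xyz":[0,0,0],"rot":[0,8.75,0]},{"xyz":[0,0,0],"rot":[0,8.75,0]},{"xyz":[0,0,0],"rot":[0,8.75,0]},{"xyz":[0,0,0],"rot":[0,8.75,0]}]'
python3 -c "
from h import *
rep(np.array([.389,-.233,.138]),axes(13.05,35));rep(np.array([.4444,-.2205,.0564]),axes(13.05,35))"
```

```text
t: 4.22
tcp_pos: [0.3934, -0.2325, 0.3549]
ee_rot: [-0.034, 0.947, 0.11, 0.301]
ft_force: [0.3, 0.4, -0.1]
grip_width: 0.0573
gripper_force: 0.0
t 4.225 q [-1.02 -0.62  2.12  0.58  1.45  0.31] p [ 0.3934 -0.2325  0.3549] F [ 0.3  0.4 -0.1] w 0.0573 0.0
rot [-0.02 -0.28  0.14] shift now [-0.1288 -0.0007  0.1745] shift after rot [-0.128  -0.0005  0.1751]
t 4.225 q [-1.02 -0.62  2.12  0.58  1.45  0.31] p [ 0.3934 -0.2325  0.3549] F [ 0.3  0.4 -0.1] w 0.0573 0.0
rot [-0.02 -0.28  0.14] shift now [-0.1296 -0.0004  0.2739] shift after rot [-1.283e-01 -2.000e-04  2.746e-01]
```

```bash
python3 -m jog '[{"xyz":[-0.032,0,0.044],"rot":[0,0,0]},{"xyz":[-0.032,0,0.044],"rot":[0,0,0]},{"xyz":[-0.032,0,0.044],"rot":[0,0,0]},{"xyz":[-0.0325,0,0.044],"rot":[0,0,0]},{"xyz":[0,0,0.03],"rot":[0,0,0]},{"xyz":[0,0,0.03],"rot":[0,0,0]},{"xyz":[0,0,0.02],"rot":[0,0,0]}]'
python3 - <<'E'
from h import *
from bench import imaging
import cv2
rep(np.array([.4444,-.2205,.0564]),axes(13.05,35))
ims=[]
for n,(x0,y0,x1,y1,k) in {'top':(310,180,400,280,4.),'scene':(290,230,400,330,4)}.items():
    c=imaging.camera(n);im=cv2.resize(c['frame'][y0:y1,x0:x1,::-1],None,fx=k,fy=k,interpolation=cv2.INTER_CUBIC);ims.append(im)
cv2.imwrite('pics/g1.png',np.hstack(ims))
E
```

```text
t: 5.1
tcp_pos: [0.4337, -0.2219, 0.0693]
ee_rot: [-0.035, 0.948, 0.109, 0.298]
ft_force: [0.7, 0.3, 1.3]
grip_width: 0.0568
gripper_force: 0.0
t 5.1 q [-0.91 -0.31  2.4   0.72  0.9   0.01] p [ 0.4337 -0.2219  0.0693] F [0.7 0.3 1.3] w 0.0568 0.0
rot [-0.19  0.07  0.06] shift now [0.0014 0.0011 0.0168] shift after rot [0.0014 0.001  0.0168]
```

View pics/g1.png

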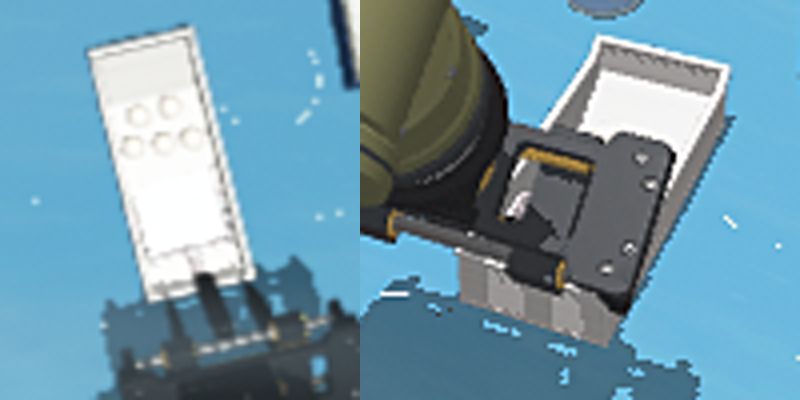

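The bar at (208,300) lies between the fingers at about (175,315) and (255,300). I'll go in and grip.

```bash
python3 -m jog '[{"xyz":[0.0014,0,0.017],"rot":[0,0,0]},{"xyz":[0,0,0],"rot":[0,0,0]},{"xyz":[0,0,0],"rot":[0,0,0]}]'; python3 -m jog '[{"xyz":[0,0,0],"rot":[0,0,0]},{"xyz":[0,0,0],"rot":[0,0,0]},{"xyz":[0,0,0],"rot":[0,0,0]},{"xyz":[0,0,0],"rot":[0,0,0]},{"xyz":[0,0,0],"rot":[0,0,0]},{"xyz":[0,0,0],"rot":[0,0,0]}]' 1 50
python3 -c "
from h import *
rep(np.array([.4444,-.2205,.0564]),axes(13.05,35))
A=axes(13.05,35); f=Rt[:,0]
print('fwd',A.inv().apply(f*.01).round(4),'up',A.inv().apply([0,0,.01]).round(4))"
```

```text
t: 5.58
tcp_pos: [0.4445, -0.2209, 0.0589]
ee_rot: [-0.034, 0.947, 0.11, 0.299]
ft_force: [0.0, -0.2, 0.2]
grip_width: 0.0571
gripper_force: 0.0
t: 6.32
tcp_pos: [0.4446, -0.2205, 0.0581]
ee_rot: [-0.035, 0.947, 0.109, 0.299]
ft_force: [-0.3, 0.1, 0.9]
grip_width: 0.0158
gripper_force: 50.0
t 6.325 q [-0.88 -0.26  2.4   0.74  0.86  0.  ] p [ 0.4446 -0.2205  0.0581] F [-0.3  0.1  0.9] w 0.0158 50.0
rot [-0.09 -0.    0.11] shift now [-0.0011 -0.      0.0013] shift after rot [-0.0011 -0.      0.0013]
fwd [ 0.0082 -0.      0.0057] up [ 0.0057  0.     -0.0082]
```

```bash
python3 -m jog '[{"xyz":[0.0066,0,0.0047],"rot":[0,0,0]},{"xyz":[0.0066,0,0.0047],"rot":[0,0,0]},{"xyz":[0.0066,0,0.0047],"rot":[0,0,0]},{"xyz":[0.0066,0,0.0047],"rot":[0,0,0]},{"xyz":[0.0066,0,0.0046],"rot":[0,0,0]},{"xyz":[0.0066,0,0.0046],"rot":[0,0,0]},{"xyz":[0.0066,0,0.0046],"rot":[0,0,0]}]'
python3 - <<'E'
from h import *
from bench import imaging
import cv2
rep(np.array([.4444,-.2205,.0564])+Rt[:,0]*.064,axes(13.05,35))
c=imaging.camera('top');cv2.imwrite('pics/g2.png',cv2.resize(c['frame'][180:280,310:400,::-1],None,fx=6,fy=6,interpolation=cv2.INTER_CUBIC))
E
```

```text
t: 7.2
tcp_pos: [0.5002, -0.2076, 0.0581]
ee_rot: [-0.034, 0.947, 0.11, 0.299]
ft_force: [-4.2, -1.0, 5.2]
grip_width: 0.0156
gripper_force: 50.0
t 7.2 q [-0.76 -0.17  2.32  0.75  0.78  0.09] p [ 0.5002 -0.2076  0.0581] F [-4.2 -1.   5.2] w 0.0156 50.0
rot [-0.07 -0.01  0.12] shift now [ 0.0045 -0.      0.0053] shift after rot [ 0.0045 -0.      0.0053]
```

View pics/g2.png

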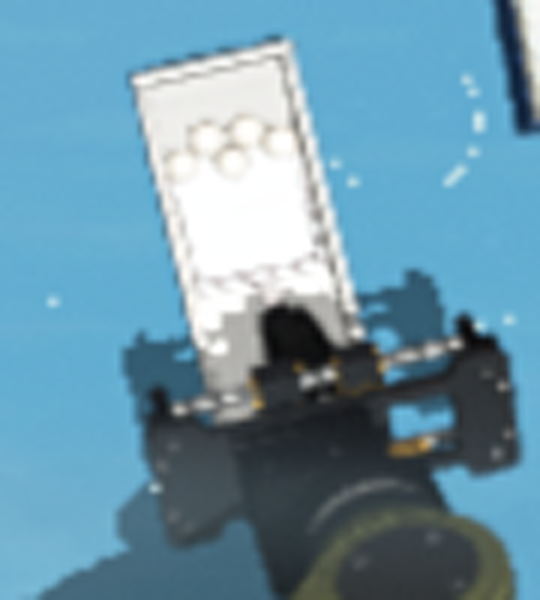

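Balls bunch at the ramp foot, (180,165) to (280,140), and the scoop is straight in the tray. I'll drive under them and up the ramp.

```bash
python3 -m jog '[{"xyz":[0.0033,0,0.0023],"rot":[0,0,0]},{"xyz":[0.0033,0,0.0023],"rot":[0,0,0]},{"xyz":[0.0042,0,0.001],"rot":[0,0,0]},{"xyz":[0.0042,0,0.001],"rot":[0,0,0]},{"xyz":[0.0042,0,0.001],"rot":[0,0,0]},{"xyz":[0.0042,0,0.001],"rot":[0,0,0]},{"xyz":[0.0042,0,0.001],"rot":[0,0,0]}]'
python3 - <<'E'
from h import *
from bench import imaging
import cv2
rep(np.array([.4444,-.2205,.0564])+Rt[:,0]*.09,axes(13.05,35))
c=imaging.camera('top');cv2.imwrite('pics/g3.png',cv2.resize(c['frame'][180:250,320:390,::-1],None,fx=7,fy=7,interpolation=cv2.INTER_CUBIC))
E
```

```text
t: 8.12
tcp_pos: [0.5271, -0.2009, 0.0657]
ee_rot: [-0.035, 0.947, 0.11, 0.299]
ft_force: [-0.3, -0.1, -2.7]
grip_width: 0.0157
gripper_force: 50.0
t 8.125 q [-0.7  -0.14  2.28  0.74  0.76  0.15] p [ 0.5271 -0.2009  0.0657] F [-0.3 -0.1 -2.7] w 0.0157 50.0
rot [-0.1   0.02  0.11] shift now [-0.0012  0.0004  0.0105] shift after rot [-0.0012  0.0004  0.0105]
```

View pics/g3.png

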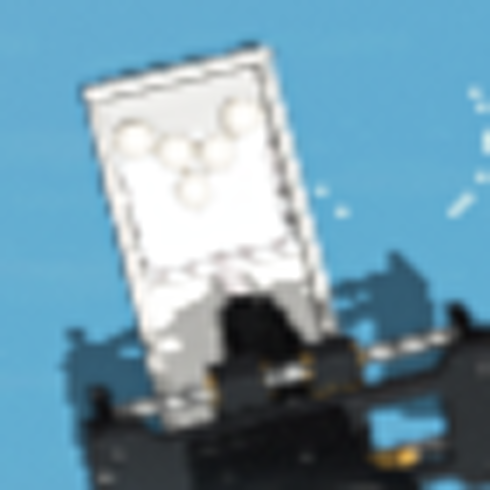

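Three balls look to be in the pan, with two on the ramp just ahead at the lip's corners, (130,135) and (240,115). I'll push on to the far wall, then tip the nose up about the lip.

```bash
python3 -m jog '[{"xyz":[0.0042,0,0.001],"rot":[0,0,0]},{"xyz":[0.0042,0,0.001],"rot":[0,0,0]},{"xyz":[0.002,0,0.0005],"rot":[0,0,0]},{"xyz":[0,0,0],"rot":[0,0,0]},{"xyz":[-0.0037,0,0.0015],"rot":[0,2,0]},{"xyz":[-0.0037,0,0.0015],"rot":[0,2,0]},{"xyz":[-0.0037,0,0.0015],"rot":[0,2,0]},{"xyz":[-0.0037,0,0.0015],"rot":[0,2,0]},{"xyz":[0,0,0],"rot":[0,0,0]},{"xyz":[0,0,0],"rot":[0,0,0]}]'
python3 - <<'E'
from h import *
from bench import imaging
import cv2
rep(np.array([.4444,-.2205,.0564])+Rt[:,0]*.09,axes(13.05,35))
c=imaging.camera('top');cv2.imwrite('pics/g4.png',cv2.resize(c['frame'][180:250,320:390,::-1],None,fx=7,fy=7,interpolation=cv2.INTER_CUBIC))
E
```

```text
t: 9.43
tcp_pos: [0.529, -0.2009, 0.056]
ee_rot: [-0.042, 0.924, 0.107, 0.364]
ft_force: [-0.2, 0.4, -3.6]
grip_width: 0.0158
gripper_force: 50.0
t 9.425 q [-0.76 -0.11  2.33  1.01  0.74 -0.14] p [ 0.529  -0.2009  0.056 ] F [-0.2  0.4 -3.6] w 0.0158 50.0
rot [-0.06 -7.96  0.12] shift now [0.0026 0.     0.0019] shift after rot [ 0.0028 -0.      0.0015]
```

View pics/g4.png

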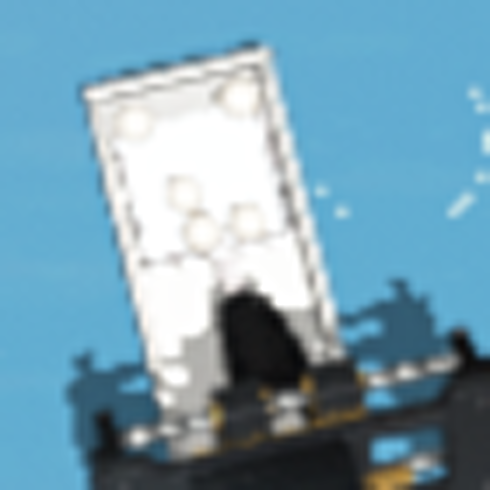

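Three balls are in the pan, at (185,190), (203,235) and (245,220). Two still lie against the far wall, at (133,122) and (240,95). I'll draw back along the ramp so they can roll down onto the lip.

```bash
python3 -m jog '[{"xyz":[-0.0065,0,-0.0048],"rot":[0,-2.5,0]},{"xyz":[-0.0065,0,-0.0048],"rot":[0,-2.5,0]},{"xyz":[0,0,0],"rot":[0,0,0]},{"xyz":[0,0,0],"rot":[0,0,0]},{"xyz":[0,0,0],"rot":[0,0,0]}]'
python3 - <<'E'
from h import *
from bench import imaging
import cv2
rep(np.array([.4444,-.2205,.0564])+Rt[:,0]*.09,axes(13.05,35))
c=imaging.camera('top');cv2.imwrite('pics/g5.png',cv2.resize(c['frame'][180:250,320:390,::-1],None,fx=7,fy=7,interpolation=cv2.INTER_CUBIC))
E
```

```text
t: 10.1
tcp_pos: [0.5145, -0.2054, 0.0564]
ee_rot: [-0.037, 0.939, 0.109, 0.325]
ft_force: [-3.9, -0.4, 5.6]
grip_width: 0.0158
gripper_force: 50.0
t 10.1 q [-0.76 -0.14  2.32  0.85  0.75  0.  ] p [ 0.5145 -0.2054  0.0564] F [-3.9 -0.4  5.6] w 0.0158 50.0
rot [ 0.03 -3.17  0.14] shift now [ 0.0144 -0.0011  0.0113] shift after rot [ 0.015  -0.0011  0.0105]
```

View pics/g5.png

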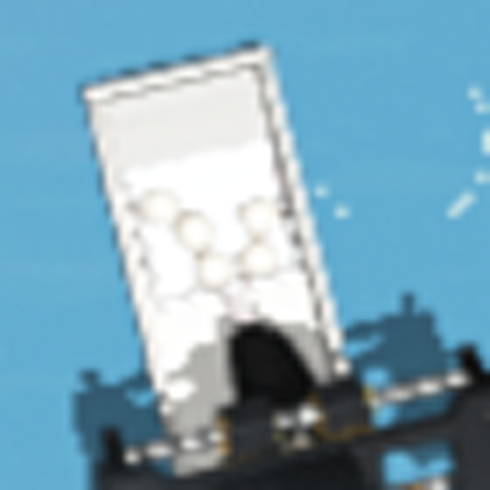

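All five balls are now in the pan, at (158,207), (195,230), (257,215), (215,270) and (255,255), well behind the lip. I'll tip the nose up and lift.

```bash
python3 -m jog '[{"xyz":[0.0035,0,-0.0036],"rot":[0,2,0]},{"xyz":[0.0035,0,-0.0036],"rot":[0,2,0]},{"xyz":[0.0035,0,-0.0036],"rot":[0,2,0]},{"xyz":[0.0035,0,-0.0036],"rot":[0,2,0]},{"xyz":[0.0035,0,-0.0036],"rot":[0,2,0]},{"xyz":[0.0035,0,-0.0036],"rot":[0,2,0]},{"xyz":[0.0077,0,-0.0064],"rot":[0,0,0]},{"xyz":[0.0115,0,-0.0096],"rot":[0,0,0]},{"xyz":[0.0153,0,-0.0129],"rot":[0,0,0]},{"xyz":[0.0153,0,-0.0129],"rot":[0,0,0]},{"xyz":[0.0153,0,-0.0129],"rot":[0,0,0]},{"xyz":[0.0153,0,-0.0129],"rot":[0,0,0]},{"xyz":[0.0153,0,-0.0129],"rot":[0,0,0]},{"xyz":[0.0153,0,-0.0129],"rot":[0,0,0]},{"xyz":[0.0153,0,-0.0129],"rot":[0,0,0]},{"xyz":[0.0153,0,-0.0129],"rot":[0,0,0]},{"xyz":[0.0153,0,-0.0129],"rot":[0,0,0]},{"xyz":[0.0077,0,-0.0064],"rot":[0,0,0]},{"xyz":[0,0,0],"rot":[0,0,0]}]'
python3 - <<'E'
from h import *
from bench import imaging
import cv2
# target: nose-up 15 (tilt 50), az -2.3; lip start over mouth 
az=0.;f=R.from_euler('z',az,degrees=True).apply([1,0,0])
lip=np.array([.530,.025,.265]); tcp=lip-f*.1096+[0,0,.0265]
rep(tcp,axes(az,50))
ims=[]
for n,(x0,y0,x1,y1) in {'top':(310,170,390,250),'scene':(300,150,380,230)}.items():
    c=imaging.camera(n);ims.append(cv2.resize(c['frame'][y0:y1,x0:x1,::-1],None,fx=5,fy=5,interpolation=cv2.INTER_CUBIC))
cv2.imwrite('pics/g6.png',np.hstack(ims))
E
```

```text
t: 12.52
tcp_pos: [0.5137, -0.2046, 0.3007]
ee_rot: [-0.048, 0.9, 0.104, 0.42]
ft_force: [-0.0, 0.1, -2.8]
grip_width: 0.0156
gripper_force: 50.0
t 12.525 q [-0.85 -0.49  2.21  0.86  1.1   0.21] p [ 0.5137 -0.2046  0.3007] F [-0.   0.1 -2.8] w 0.0156 50.0
rot [-10.05  -0.04   8.54] shift now [-0.0315 -0.2448 -0.0238] shift after rot [-0.067  -0.2296 -0.0656]
```

View pics/g6.png

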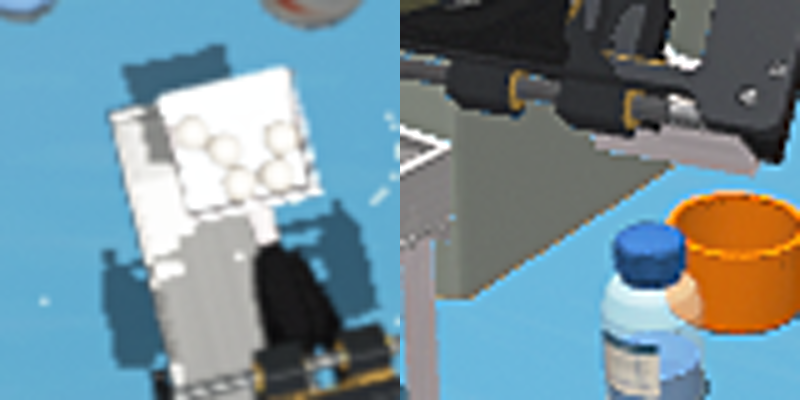

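All five are in the lifted scoop, and the 2.8 N weight agrees with that. I'll carry it over the mouth at the same heading.

```bash
python3 -m jog '[{"xyz":[-0.0034,-0.01,-0.0026],"rot":[0,0,0]},{"xyz":[-0.0034,-0.02,-0.0026],"rot":[0,0,0]},{"xyz":[-0.0034,-0.0265,-0.0026],"rot":[0,0,0]},{"xyz":[-0.0034,-0.0265,-0.0026],"rot":[0,0,0]},{"xyz":[-0.0034,-0.0265,-0.0026],"rot":[0,0,0]},{"xyz":[-0.0034,-0.0265,-0.0026],"rot":[0,0,0]},{"xyz":[-0.0034,-0.0265,-0.0026],"rot":[0,0,0]},{"xyz":[-0.0034,-0.0265,-0.0026],"rot":[0,0,0]},{"xyz":[-0.0034,-0.02,-0.0026],"rot":[0,0,0]},{"xyz":[-0.0034,-0.011,-0.0026],"rot":[0,0,0]},{"xyz":[0,0,0],"rot":[0,0,0]},{"xyz":[0,0,0],"rot":[0,0,0]}]'
python3 - <<'E'
from h import *
rep(np.array([.423,0,.2915]),axes(13.05,50))
# lip estimate in tool frame: scoop level at tilt 35: grip=TCP-.019z ; lip = grip + f*.110 - up*.069
s,p,A=pose()
A0=axes(13.05,35);f=Rt[:,0]
Lt=A0.inv().apply(f*.110-np.array([0,0,.069]))-[0,0,.019]
print('lip in tool',Lt.round(4),'lip now',(p+A.apply(Lt)).round(4))
# pivot pour: lip path; per-row shifts for 5deg nose-down steps about lip
d=R.from_euler('y',-5,degrees=True)
print('shift per -5deg about lip',(Lt-d.apply(Lt)).round(4))
E
```

```text
t: 14.12
tcp_pos: [0.4424, -0.0054, 0.2909]
ee_rot: [-0.051, 0.902, 0.106, 0.415]
ft_force: [-0.2, -0.3, -2.6]
grip_width: 0.0159
gripper_force: 50.0
t 14.125 q [-0.48 -1.02  2.49  0.62  1.05  0.72] p [ 0.4424 -0.0054  0.2909] F [-0.2 -0.3 -2.6] w 0.0159 50.0
rot [-0.52  0.54  0.08] shift now [-0.011  -0.0097 -0.0137] shift after rot [-0.0109 -0.0096 -0.0139]
lip in tool [ 0.0505 -0.      0.1006] lip now [0.5486 0.0203 0.264 ]
shift per -5deg about lip [ 0.009  0.    -0.004]
```

```bash
python3 -m jog '[{"xyz":[0.0072,0,-0.0032],"rot":[0,-4,0]},{"xyz":[0.0072,0,-0.0032],"rot":[0,-4,0]},{"xyz":[-0.0107,-0.002,0.0073],"rot":[0,0,0]},{"xyz":[-0.0107,-0.002,0.0073],"rot":[0,0,0]},{"xyz":[-0.0107,-0.002,0.0073],"rot":[0,0,0]},{"xyz":[-0.0107,-0.002,0.0073],"rot":[0,0,0]},{"xyz":[0,0,0],"rot":[0,0,0]},{"xyz":[0,0,0],"rot":[0,0,0]}]'
python3 - <<'E'
from h import *
rep(np.array([.423,0,.2915]),axes(13.05,35))
s,p,A=pose();print('lip',(p+A.apply([.0505,0,.1006])).round(4))
E
```

```text
t: 15.12
tcp_pos: [0.4332, 0.001, 0.2563]
ee_rot: [-0.044, 0.929, 0.109, 0.352]
ft_force: [0.7, -0.4, -1.3]
grip_width: 0.0161
gripper_force: 50.0
t 15.125 q [-0.4  -0.96  2.48  0.47  1.06  0.83] p [0.4332 0.001  0.2563] F [ 0.7 -0.4 -1.3] w 0.0161 50.0
rot [-0.48 -6.53  0.2 ] shift now [ 0.0158 -0.0016 -0.0331] shift after rot [ 0.0119 -0.0014 -0.0347]
lip [0.5348 0.0255 0.2144]
```

```bash
python3 -m jog '[{"xyz":[0.0072,0,-0.0032],"rot":[0,-4,0]},{"xyz":[0.0072,0,-0.0032],"rot":[0,-4,0]},{"xyz":[0.0072,0,-0.0032],"rot":[0,-4,0]},{"xyz":[0.0072,0,-0.0032],"rot":[0,-4,0]},{"xyz":[0.0072,0,-0.0032],"rot":[0,-4,0]},{"xyz":[0.0072,0,-0.0032],"rot":[0,-4,0]},{"xyz":[0.0072,0,-0.0032],"rot":[0,-4,0]},{"xyz":[0.0072,0,-0.0032],"rot":[0,-4,0]},{"xyz":[0.0072,0,-0.0032],"rot":[0,-4,0]},{"xyz":[0.0072,0,-0.0032],"rot":[0,-4,0]},{"xyz":[0.0072,0,-0.0032],"rot":[0,-4,0]},{"xyz":[0,0,0],"rot":[0,0,0]},{"xyz":[0,0,0],"rot":[0,0,0]},{"xyz":[0,0,0],"rot":[0,0,0]},{"xyz":[0,0,0],"rot":[0,0,0]}]'
python3 - <<'E'
from h import *
from bench import imaging
import cv2
rep(np.array([.423,0,.2915]),axes(13.05,35))
s,p,A=pose();print('lip',(p+A.apply([.0505,0,.1006])).round(4))
E
```

```text
t: 17.0
tcp_pos: [0.4905, 0.0145, 0.3162]
ee_rot: [0.0, 0.993, 0.118, -0.022]
ft_force: [-0.2, 0.8, -1.2]
grip_width: 0.0157
gripper_force: 50.0
t 17.0 q [-0.07 -0.25  1.84 -0.01  1.6   1.26] p [0.4905 0.0145 0.3162] F [-0.2  0.8 -1.2] w 0.0157 50.0
rot [-0.4  37.48  0.36] shift now [-0.0679 -0.0015  0.0277] shift after rot [-0.0707 -0.0011 -0.0194]
lip [0.5352 0.0258 0.2135]
```

The weight is down to the bare scoop. I'll raise it and go back over the tray.

```bash
python3 -m jog '[{"xyz":[0,0,-0.03],"rot":[0,0,0]},{"xyz":[0,0,-0.03],"rot":[0,0,0]},{"xyz":[0,0.02,-0.01],"rot":[0,9.5,0]},{"xyz":[0,0.03,0],"rot":[0,9.5,0]},{"xyz":[0,0.03,0],"rot":[0,9.5,0]},{"xyz":[0,0.03,0],"rot":[0,9,0]},{"xyz":[0,0.03,0],"rot":[0,0,0]},{"xyz":[0,0.03,0],"rot":[0,0,0]},{"xyz":[0,0.02,0],"rot":[0,0,0]},{"xyz":[0,0,0],"rot":[0,0,0]},{"xyz":[0,0,0],"rot":[0,0,0]}]'
python3 - <<'E'
from h import *
from bench import imaging
import cv2
rep(np.array([.4543,-.2182,.16]),axes(13.05,35));rep(np.array([.4543,-.2182,.0585]),axes(13.05,35))
c=imaging.camera('top');a=pickle.load(open('pics/top0.pkl','rb'))['frame'];pickle.dump(c,open('pics/top1.pkl','wb'))
d=np.abs(c['frame'].astype(int)-a).max(2)
print('mouth diff, u 240..305, v 190..232');sub=(d>18)[188:234,238:310].astype(np.uint8)
n,l,st,ce=cv2.connectedComponentsWithStats(sub)
for i in range(1,n):
    if st[i,4]>5: print(st[i,4],(ce[i]+[238,188]).round(1))
for r in sub[::2]: print(''.join('.#'[x] for x in r))
E
```

```text
t: 18.38
tcp_pos: [0.5382, -0.1691, 0.385]
ee_rot: [-0.038, 0.947, 0.112, 0.298]
ft_force: [0.8, -0.2, -1.9]
grip_width: 0.016
gripper_force: 50.0
t 18.375 q [-0.63 -0.43  1.95  0.48  1.24  0.63] p [ 0.5382 -0.1691  0.385 ] F [ 0.8 -0.2 -1.9] w 0.016 50.0
rot [-0.54  0.05  0.25] shift now [-0.2051  0.0293  0.1309] shift after rot [-0.2051  0.0289  0.131 ]
t 18.375 q [-0.63 -0.43  1.95  0.48  1.24  0.63] p [ 0.5382 -0.1691  0.385 ] F [ 0.8 -0.2 -1.9] w 0.016 50.0
rot [-0.54  0.05  0.25] shift now [-0.2633  0.0298  0.2141] shift after rot [-0.2633  0.0289  0.2142]
mouth diff, u 240..305, v 190..232
36 [252.5 211.4]
27 [253.3 218.2]
........................................................................
........................................................................
........................................................................
........................................................................
........................................................................
........................................................................
........................
[... 516 characters left out ...]
...........................................
.................#......................................................
...........######.###...................................................
..............##........................................................
........................................................................
........................................................................
........................................................................
........................................................................
........................................................................
........................................................................
```

```bash
python3 -m jog '[{"xyz":[-0.034,0.0048,0.022],"rot":[0,0,0]},{"xyz":[-0.034,0.0048,0.022],"rot":[0,0,0]},{"xyz":[-0.034,0.0048,0.022],"rot":[0,0,0]},{"xyz":[-0.034,0.0048,0.022],"rot":[0,0,0]},{"xyz":[-0.034,0.0048,0.022],"rot":[0,0,0]},{"xyz":[-0.035,0.0049,0.021],"rot":[0.5,0,0]},{"xyz":[0,0,0],"rot":[0,0,0]},{"xyz":[0,0,0],"rot":[0,0,0]}]'
python3 - <<'E'
from h import *
from bench import imaging
import cv2
rep(np.array([.4543,-.2182,.0585]),axes(13.05,35))
for n,(x0,x1,y0,y1) in dict(top=(205,268,192,236),scene=(205,320,150,250)).items():
    c=imaging.camera(n);a=pickle.load(open(f'pics/{n}0.pkl','rb'))['frame']
    m=(np.abs(c['frame'].astype(int)-a).max(2)>14).astype(np.uint8)
    print(n)
    for i,r in enumerate(m[y0:y1:2,x0:x1]):
        if r.any(): print(y0+2*i,''.join('.#'[x] for x in r))
    # anything new on the bench, outside arm
    k,l,st,ce=cv2.connectedComponentsWithStats(m);print([(int(s[4]),*map(int,q)) for s,q in zip(st[1:],ce[1:]) if 6<s[4]<150])
E
```

```text
t: 19.42
tcp_pos: [0.4556, -0.2186, 0.162]
ee_rot: [-0.041, 0.947, 0.113, 0.299]
ft_force: [0.7, 0.4, -1.0]
grip_width: 0.016
gripper_force: 50.0
t 19.425 q [-0.86 -0.4   2.3   0.64  1.05  0.19] p [ 0.4556 -0.2186  0.162 ] F [ 0.7  0.4 -1. ] w 0.016 50.0
rot [-0.91 -0.07  0.31] shift now [-0.0604  0.0003  0.0841] shift after rot [-0.0603 -0.0007  0.0841]
top
208 ............................................#..###.............
210 ............................................##.##.##...........
212 ............................................########...........
214 .............................................######............
216 ..................................................##...........
218 ...........................................#######.###.........
220 ..............................................###..............
[(16, 350, 206), (84, 252, 214), (18, 343, 208), (125, 320, 329), (30, 281, 348)]
scene
150 ######..................................................###########################################################
152 ###########......#.................................
[... 6402 characters left out ...]
37, 233), (10, 262, 230), (9, 406, 230), (12, 262, 235), (13, 404, 247), (9, 579, 244), (28, 473, 254), (15, 37, 257), (9, 45, 260), (35, 512, 265), (14, 32, 264), (45, 362, 268), (100, 221, 268), (16, 215, 276), (7, 428, 276), (19, 223, 278), (106, 468, 285), (7, 19, 281), (9, 493, 281), (37, 482, 289), (17, 493, 291), (17, 516, 290), (59, 453, 294), (31, 510, 295), (11, 513, 300), (9, 201, 303), (12, 556, 320), (12, 187, 323), (10, 183, 326), (27, 473, 328), (30, 72, 333), (34, 33, 352), (7, 255, 347), (7, 229, 350), (33, 227, 357), (91, 297, 382), (10, 216, 369), (17, 196, 375), (10, 274, 375), (10, 579, 375), (20, 209, 382), (103, 553, 390), (28, 294, 389), (10, 612, 385), (7, 155, 395)]
```

Nothing stray shows on the bench, and the balls sit in the chute throat at (252,211) and (253,218), with the rest hidden under the bridge. I'll set the scoop down.

```bash
python3 -m jog '[{"xyz":[-0.01,0,0.014],"rot":[-0.9,0,0.3]},{"xyz":[-0.01,0,0.014],"rot":[0,0,0]},{"xyz":[-0.01,0,0.014],"rot":[0,0,0]},{"xyz":[-0.01,0,0.014],"rot":[0,0,0]},{"xyz":[-0.007,0,0.01],"rot":[0,0,0]},{"xyz":[-0.005,0,0.007],"rot":[0,0,0]},{"xyz":[-0.0035,0,0.005],"rot":[0,0,0]},{"xyz":[-0.0025,0,0.0035],"rot":[0,0,0]},{"xyz":[-0.0014,0,0.002],"rot":[0,0,0]},{"xyz":[0,0,0],"rot":[0,0,0]},{"xyz":[0,0,0],"rot":[0,0,0]}]'
python3 -c "
from h import *
rep(np.array([.4543,-.2182,.0585]),axes(13.05,35))"
```

```text
t: 20.9
tcp_pos: [0.454, -0.2186, 0.0581]
ee_rot: [-0.035, 0.948, 0.108, 0.299]
ft_force: [0.3, -0.0, 0.2]
grip_width: 0.0159
gripper_force: 50.0
t 20.9 q [-0.86 -0.25  2.38  0.75  0.85  0.02] p [ 0.454  -0.2186  0.0581] F [ 0.3 -0.   0.2] w 0.0159 50.0
rot [-0.04 -0.01 -0.06] shift now [ 0.0006 -0.0003 -0.0001] shift after rot [ 0.0006 -0.0003 -0.0001]
```

```bash
python3 -m jog '[{"xyz":[0,0,0],"rot":[0,0,0]},{"xyz":[0,0,0],"rot":[0,0,0]},{"xyz":[0,0,0],"rot":[0,0,0]},{"xyz":[0,0,0],"rot":[0,0,0]},{"xyz":[0,0,-0.01],"rot":[0,0,0]},{"xyz":[0,0,-0.03],"rot":[0,0,0]},{"xyz":[0,0,-0.05],"rot":[0,0,0]},{"xyz":[0,0,-0.05],"rot":[0,0,0]},{"xyz":[0.03,0,-0.04],"rot":[0,-8.75,0]},{"xyz":[0.02,0,-0.05],"rot":[0,-8.75,0]},{"xyz":[0,0,-0.05],"rot":[0,-8.75,0]},{"xyz":[0,0,-0.02],"rot":[0,-8.75,0]},{"xyz":[0,0,0],"rot":[0,0,-10.6]},{"xyz":[0,0,0],"rot":[0,0,-10.6]},{"xyz":[0,0,0],"rot":[0,0,-10.6]},{"xyz":[0,0,0],"rot":[0,0,-10.6]},{"xyz":[0,0,0],"rot":[0,0,-10.6]},{"xyz":[0,0,0],"rot":[0,0,-10.6]},{"xyz":[0,0,0],"rot":[0,0,-10.6]},{"xyz":[0,0,0],"rot":[0,0,0]}]' 0.35
python3 - <<'E'
from h import *
from bench import imaging
import cv2
rep(np.array([.5585,.141,.30]),axes(87.7,0))
c=imaging.camera('scene');x=c['frame']
# scoop handle: dark pixels near predicted end; level check
w=Rt@np.array([-.101-.037,0,.096])+O;print('pred handle end scene',proj(c,w))
m=(x.max(2)<60)[255:330,300:380];k,l,st,ce=cv2.connectedComponentsWithStats(m.astype(np.uint8));print([(int(a[4]),(q+[300,255]).round(1)) for a,q in zip(st[1:],ce[1:]) if a[4]>10])
c=imaging.camera('top');x=c['frame'];print('pred top',proj(c,w));m=(x.max(2)<70)[225:280,340:400];k,l,st,ce=cv2.connectedComponentsWithStats(m.astype(np.uint8));print([(int(a[4]),(q+[340,225]).round(1)) for a,q in zip(st[1:],ce[1:]) if a[4]>10])
E
```

```text
t: 23.4
tcp_pos: [0.3552, -0.2416, 0.3439]
ee_rot: [-0.001, 0.725, 0.689, 0.0]
ft_force: [0.2, 0.9, -0.3]
grip_width: 0.0619
gripper_force: 0.0
t 23.4 q [-0.72 -0.43  1.93  0.    1.64 -0.67] p [ 0.3552 -0.2416  0.3439] F [ 0.2  0.9 -0.3] w 0.0619 0.0
rot [-0.05 -0.09 -0.63] shift now [0.3924 0.1836 0.0443] shift after rot [0.3904 0.1878 0.0439]
pred handle end scene [327.01075435 282.62205942]
[(128, array([331.5, 286.4]))]
pred top [364.65690673 259.65753118]
[(76, array([362.2, 253.2])), (418, array([386.7, 261. ]))]
```

The scoop stands in the tray. On to the knob.

```bash
python3 -m jog '[{"xyz":[0.0436,0.0204,0],"rot":[0,0,-0.6]},{"xyz":[0.0436,0.0204,0],"rot":[0,0,0]},{"xyz":[0.0436,0.0204,0],"rot":[0,0,0]},{"xyz":[0.0436,0.0204,0],"rot":[0,0,0]},{"xyz":[0.0436,0.0204,0],"rot":[0,0,0]},{"xyz":[0.0436,0.0204,0],"rot":[0,0,0]},{"xyz":[0.0436,0.0204,0],"rot":[0,0,0]},{"xyz":[0.0436,0.0204,0],"rot":[0,0,0]},{"xyz":[0.0436,0.0204,0.02],"rot":[0,0,0]},{"xyz":[0,0,0.02],"rot":[0,0,0]},{"xyz":[0,0,0],"rot":[0,0,0]},{"xyz":[0,0,0],"rot":[0,0,0]}]' 0.2
python3 - <<'E'
from h import *
rep(np.array([.5585,.141,.161]),axes(87.7,0))
E
```

```text
t: 25.0
tcp_pos: [0.5542, 0.1425, 0.3048]
ee_rot: [-0.001, 0.721, 0.693, 0.001]
ft_force: [0.1, 0.8, 0.2]
grip_width: 0.0762
gripper_force: 0.0
t 25.0 q [ 0.16 -0.09  1.72  0.    1.51  0.2 ] p [0.5542 0.1425 0.3048] F [0.1 0.8 0.2] w 0.0762 0.0
rot [-0.02 -0.11  0.03] shift now [-0.0016  0.0044  0.1438] shift after rot [-0.0013  0.0044  0.1438]
```

```bash
python3 -m jog '[{"xyz":[-0.0014,0.0044,0.03],"rot":[0,0,0]},{"xyz":[0,0,0.04],"rot":[0,0,0]},{"xyz":[0,0,0.03],"rot":[0,0,0]},{"xyz":[0,0,0.025],"rot":[0,0,0]},{"xyz":[0,0,0.012],"rot":[0,0,0]},{"xyz":[0,0,0.006],"rot":[0,0,0]},{"xyz":[0,0,0],"rot":[0,0,0]},{"xyz":[0,0,0],"rot":[0,0,0]}]'
python3 -m jog '[{"xyz":[0,0,0],"rot":[0,0,0]},{"xyz":[0,0,0],"rot":[0,0,0]},{"xyz":[0,0,0],"rot":[0,0,0]},{"xyz":[0,0,0],"rot":[0,0,0]},{"xyz":[0,0,0],"rot":[0,0,0]},{"xyz":[0,0,0],"rot":[0,0,0]}]' 1 50
```

```text
t: 26.0
tcp_pos: [0.5592, 0.1422, 0.1623]
ee_rot: [-0.0, 0.72, 0.694, 0.001]
ft_force: [0.2, -0.5, -0.8]
grip_width: 0.076
gripper_force: 0.0
t: 26.75
tcp_pos: [0.5594, 0.1421, 0.161]
ee_rot: [-0.0, 0.72, 0.694, 0.001]
ft_force: [4.9, -0.2, -1.9]
grip_width: 0.024
gripper_force: 50.0
```

```bash
python3 -m jog '[{"xyz":[0,0,-0.004],"rot":[0,0,0]},{"xyz":[0,0,-0.004],"rot":[0,0,0]},{"xyz":[0,0,-0.004],"rot":[0,0,0]},{"xyz":[0,0,0],"rot":[0,0,0]}]' - 60
python3 -m jog '[{"xyz":[0,0,-0.005],"rot":[0,0,0]},{"xyz":[0,0,-0.005],"rot":[0,0,0]},{"xyz":[0,0,-0.005],"rot":[0,0,0]},{"xyz":[0,0,0],"rot":[0,0,0]},{"xyz":[0,0,0],"rot":[0,0,0]}]'
```

```text
t: 27.25
tcp_pos: [0.5593, 0.1421, 0.1719]
ee_rot: [-0.0, 0.72, 0.694, 0.001]
ft_force: [7.2, 0.4, -7.6]
grip_width: 0.0239
gripper_force: 60.0
t: 27.88
tcp_pos: [0.5593, 0.1421, 0.1857]
ee_rot: [-0.001, 0.72, 0.694, 0.001]
ft_force: [9.0, 0.8, -11.3]
grip_width: 0.0237
gripper_force: 60.0
```

```bash
python3 -m jog '[{"xyz":[0,0,-0.002],"rot":[0,0,0]},{"xyz":[0,0,-0.002],"rot":[0,0,0]},{"xyz":[0,0,0],"rot":[0,0,0]},{"xyz":[0,0,0],"rot":[0,0,0]},{"xyz":[0,0,0],"rot":[0,0,0]},{"xyz":[0,0,0],"rot":[0,0,0]},{"xyz":[0,0,0],"rot":[0,0,0]},{"xyz":[0,0,0],"rot":[0,0,0]},{"xyz":[0,0,0],"rot":[0,0,0]},{"xyz":[0,0,0],"rot":[0,0,0]},{"xyz":[0,0,0],"rot":[0,0,0]},{"xyz":[0,0,0],"rot":[0,0,0]}]'
python3 - <<'E'
from bench import imaging
import pickle,numpy as np,cv2
for n,(x0,x1,y0,y1) in dict(top=(208,268,198,234),scene=(216,262,190,232)).items():
    c=imaging.camera(n);a=pickle.load(open(f'pics/{n}0.pkl','rb'))['frame'];g=c['frame'].max(2)
    pickle.dump(c,open(f'pics/{n}9.pkl','wb'))
    m=np.abs(c['frame'].astype(int)-a).max(2)
    print(n)
    for i,r in enumerate(range(y0,y1,2)): print(r,''.join(' .:-=+*#%@'[min(9,v//26)] for v in g[r,x0:x1]),'|',''.join('.#'[int(v>14)] for v in m[r,x0:x1]))
E
```

```text
t: 29.38
tcp_pos: [0.5593, 0.1421, 0.189]
ee_rot: [-0.001, 0.72, 0.694, 0.001]
ft_force: [10.1, 1.8, -12.8]
grip_width: 0.0238
gripper_force: 60.0
top
198 *****+*++++++++++++++++==+=-=+=---::::::-========+**%*--+*## | #####################################################.......
200 ++++++++++++++++++++++===+=-=++-:--:::::-=========+*%*--*#%% | #########################################.....#######.......
202 +++++++++++==============++-=++-:--::::--==========+#*-=++*# | #########################################.........###.......
204 =========================++==++=:::::-*#+===+++++==+*#+===== | ############################################......###.......
206 ========================+++===+=-:::::*#+----======++=-=+*#% | ###############################################..#####......
208 =====================---==+=-=+=-:::::+*+++++++++++++==+#%%% | ######################################################......
210 ========-----------------=+=-=++-:::::++++++++++++++==+++#%% | #########################################.############..##..
212 ----------------===------=+=-=++-:::::-=+++++++++
[... 2760 characters left out ...]

218 %####+++++++++++++=================-*###*+++++ | ..................##................#.........
220 ###@@*++++++++++++==================+###*++++* | ..................###............##.#.........
222 ##*+=++++++++++++++==========+++=====###*+*++* | ...................#..........................
224 ####*##**+++++++++++================-####+++++ | ..............................................
226 ##########*===++++++================-+###+++++ | .......................####.#........#........
228 ##################%==================+###+++++ | ...................#############.....#........
230 -=*#################%=================#*#*+++* | ...................###################........
```

```bash
python3 - <<'E'
import pickle
for n in('top1','top9'):
    g=pickle.load(open(f'pics/{n}.pkl','rb'))['frame'].max(2)
    for v in range(206,223,2): print(n,v,*g[v,246:268])
E
python3 -c "
from bench import arm
s=arm.sense();print(s['t'],s['ft_force'],s['tcp_pos'],s['gripper_force'])"
```

```text
top1 206 255 255 215 127 114 117 121 127 132 133 140 137 144 229 218 141 110 121 153 172 209 227
top1 208 252 249 198 167 199 222 195 173 200 225 232 231 221 241 219 152 139 150 207 230 229 229
top1 210 254 246 189 196 232 246 250 249 238 201 216 232 227 239 205 140 142 156 210 230 230 230
top1 212 255 240 162 171 236 252 254 253 247 220 220 232 223 238 200 138 148 202 226 227 225 226
top1 214 255 240 154 145 195 220 227 224 207 216 223 227 213 238 200 124 141 209 232 231 230 230
top1 216 255 238 157 163 211 239 246 245 231 200 228 247 241 240 191 121 131 192 229 232 231 231
top1 218 255 238 164 188 239 253 255 255 249 230 236 252 246 237 179 122 139 143 146 148 153 195
top1 220 255 236 143 135 149 162 171 171 163 149 131 155 220 236 189 144 156 174 161 145 142 139
top1 222 255 225 154 147 149 150 148 149 149 149 149 174 232 236 171 100 111 164 182 186 166 158
top9 206 161 182 137 95 85 86 95 104 113 123 128 119 108 138 135 105 101 114 148 167 207 225
top9 208 152 168 144 136 138 139 141 139 139 140 140 140 135 151 136 112 127 144 203 228 228 228
top9 210 133 152 140 139 142 142 143 143 143 143 145 145 139 148 128 108 131 144 153 206 229 229
top9 212 99 121 132 140 142 142 142 143 143 142 142 142 136 147 126 107 129 137 140 199 224 224
top9 214 65 102 133 140 140 139 140 140 140 140 139 140 136 150 127 111 130 138 145 207 231 230
top9 216 63 99 133 144 142 143 143 143 143 144 143 141 139 146 120 110 122 132 145 206 231 231
top9 218 66 99 134 145 145 145 144 145 145 145 144 144 137 138 113 116 138 139 137 142 150 192
top9 220 64 82 105 120 126 126 129 131 131 130 125 131 145 146 122 116 125 159 158 142 137 136
top9 222 61 79 94 98 96 95 96 95 96 96 97 113 138 140 111 92 94 119 148 174 161 154
29.475 [ 10.23028147   1.0554224  -12.80494611] [0.5592957  0.1421107  0.18904112] 59.99601585965138
```

The throat, which showed three balls before, is now evenly empty. The lift is 28 mm and the pull is 12.8 N at the stop, so I'm handing in.

```bash
python3 -c "
from bench import arm
print(arm.sign_off())"
```

```text
the job is handed in; nothing more can be done
None
```

I handed the job in at about 29.5 s with the plunger held at its stop (28 mm lift), the scoop back in the tray and the hopper throat empty; all five balls should be in the jar, but the gripper hid it from the camera, so I could not count them, and the hand-in reported no verdict.

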